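Let a roll out of the counter dispenser

TASK

Press the lever of the bread roll dispenser all the way down with the fingertips and keep it down until the lid stands open and the roll has rolled out into the tray; then let the lever come back up slowly under the fingertips so that the lid closes without slamming, and move clear. Work it by the lever only: do not touch the lid or the roll, pick nothing up, and leave everything else on the counter where it stands.

Things in the scene. Friction and masses are not known exactly. Their poses are not given: they have to be found in the camera images.
- dispenser: wooden roll dispenser fixed to the counter, position and yaw vary; origin at counter level, z up. 142 mm wide along x; box from y = -231 to +110 mm, 168 mm high (179 over the dark linkage cover on the roof). Inside, a 130 mm wide lane slopes down towards -y, surface at z = 60 mm + 0.2 y. Clear side panels to z = 155 mm and a wire lid above y = -105 mm. The lever sticks out past the +y end
- lever (a joint): lever angle: 0 up (at rest), 0.45 rad fully down (hard stop). The hinge runs along the dispenser's x at y = 125, z = 150 mm in its frame; the arm points to +y, 140 mm to the pad's middle, sloping 0.22 rad up at rest, 0.23 rad down when pressed. A spring and the lid's weight snap it back when let go; pressing the pad takes about 3 to 7 N
- lever_pad (a point): middle of the upper face of the lever's black finger pad: 60 mm along the dispenser's x, 50 mm along the lever, 12 mm thick; face 8 mm above the arm's centre line. About 188 mm above the counter at rest, 63 mm lower when fully pressed. Moves and turns with the lever
- lid (a joint): angle of the open wire-grille lid, wood-edged: 0 closed (sloping 45 degrees down towards the tray), 0.95 rad fully open (nearly level). Linked to the lever, it turns 2.11 times as far, upward about a hinge along the dispenser's x at y = 0, z = 155 mm in its frame
- tray (a point): middle of the floor of the open tray at the dispenser's low (-y) end: 130 mm wide, from y = -225 to -105 mm, walls up to z = 80 mm; fixed in the dispenser, with its axes
- lid_edge (a point): middle of the free lower edge of the lid (the lid is 124 mm wide and reaches 145 mm from its hinge), near the tray; moves with the lid
- roll: crusty oblong bread roll, 52 mm thick, 110 mm long; origin at its centre, x along its length. It lies across the lane against the inside of the closed lid (y about -34 mm in the dispenser's frame). With the lid open it rolls down by itself within about 1 s and rests against the tray's end wall (y about -198 mm, centre some 47 mm above the counter)
- jam_jar: amber glass jam jar with a steel cap, 64 mm across, 88 mm tall, standing beside the dispenser behind the lever; origin at the centre of its underside. Not part of the job: leave it
- mug: white ceramic mug, 76 mm across the rim, 85 mm tall, standing in front of the dispenser; origin at the centre of its underside. Not part of the job: leave it
- tongs: steel bread tongs, 240 mm long, 10 mm thick, lying flat behind the dispenser; origin under the middle, x axis along their length. Not part of the job: leave it
- pastry_brush: pastry brush lying on the counter; origin under it, x axis along its length. Not part of the job: leave it
- bowl: white ceramic bowl, 120 mm across, 50 mm tall; origin at the centre of its underside. Not part of the job: leave it
- honey_bottle: amber honey bottle, 60 mm across, 160 mm tall; origin at the centre of its underside. Not part of the job: leave it

How it is judged:
By the outcome, as a careful person would: the job done as asked, in the order asked, and still so for the second after the job is handed in, with the robot touching nothing.
It also fails if it takes over 42 s, if anything falls off the work surface, if the arm or the gripper's body presses on something with over 40 N, if the wrist force passes 120 N, or if a joint passes its speed limit or range.

ROBOT

A 6-joint arm with a two-finger parallel gripper is mounted at the origin on the work surface. World frame = base frame: x ahead of the robot, y to its left, z up, the work surface at z = 0. Lengths are in m, angles in rad, forces in N, time in s.
With the tool pointing down it reaches from about 0.4 to 0.825 m from the base axis. Payload 7 kg.
Tool frame: the origin (TCP) lies midway between the tips of the shut fingers; the grasp point (between the pads) lies arm.hold_point_z behind it (arm.hold_point_z is the distance from the TCP to the grasp point, in m); z points along the fingers, y is the line along which they close (so a half turn about z gives the same grasp; the last joint's range is limited). The gripper opens to 88 mm and grips with 3 to 60 N. Pads are 19 mm wide; open, the fingers measure 130 mm over their backs; the gripper's body (78 mm by 193 mm) begins 47 mm behind the grasp point.
Start: joints at [1.462, 0.359, 0.012, 0, -1.224, -0.288], TCP at [0.261, 0.623, 0.227] pointing down, gripper open.
Joint ranges: [-3.07, 3.07], [-1.43, 2.12], [-1.02, 1.25], [-3.03, 1.67], [-3.05, -0], [-3.03, 3.03]. Speed limits (rad/s): [2.39, 2.39, 3.01, 3.14, 3.14, 3.14].

INTERFACE

Orientations are given as [roll, pitch, yaw] about the fixed x, y, z axes, in that order (R = Rz(yaw) Ry(pitch) Rx(roll)).
In Python, from station import arm gives the robot as it stands.
- The arm moves only by the shell command python3 -m crank 'ROWS' [OPENING] [FORCE]. ROWS is JSON, a list that holds one entry, the list of rows, each a list of 4 numbers: the shift along the tool's x, y, z in units of 25 mm (1.0 is 25 mm), then the turn about the tool's z in units of 5 degrees (1.0 is 5 degrees). A call has 1 to 12 rows; each row is the pose to reach, as a shift and turn from the pose commanded when the call began, along the tool's axes at that moment; what a row does not reach only later rows make up. A row lasts 1/8 s, in which the tool goes at most 62.5 mm and 10.7 degrees, less where a joint would pass 70% of its speed; a pose out of reach is approached as far as the arm can. A call with a gripper value outside its range is refused whole. OPENING is the closure, from 0 (fully open) to 1 (shut), set as the call begins (- or left out, the last holds). The fingers move at their own pace and stop on an object; FORCE is the grip in N (left out, the last holds). Time passes only in rows, so rows that repeat a pose let the fingers close. It gives the time, the measured TCP pose, the force, the opening and the grip force at its end, in the units of the state.
- arm.get_state(): the state, without advancing time (a new reading comes with each control period).
- arm.grab_frame(name): name is "scene" or "top" or "wrist"; returns (picture, depth): 384x512x3 uint8, red, green, blue; 384x512 float32, m along the optical axis (not along the pixel's ray), 0 where there is no reading.
- arm.get_calibration(name): a dict with "mtx" (3x3 intrinsics, pixels), "k1" (the pictures are not rectified: a ray, as slopes to the right and down, at radius r is drawn at 1 + k1 r^2 times it, then the intrinsics apply), "R" (3x3) and "t" (3): a world point X has camera coordinates R X + t; the wrist camera has in their place "mount" (4x4, takes a point from camera to tool coordinates, whose origin is the TCP and whose axes are the flange's). Camera axes: x right, y down, z forward; pixel columns grow to the right and rows downward; lengths in m; the calibration is good to about 2 mm. A picture is of the moment at which its call begins: read the wrist's pose just before it. get_calibration takes no time and is no camera call.
- arm.job_done(): hands the job in; it is judged then, once.
Trained networks look in the newest picture that a camera, given by its name, has taken for a name from the list of things; names that differ only in an ending like _2 or _b are one class to them, and where a whole thing is asked for, a point or a joint stands for the part that bears it (a point fixed in the world has none). Each returns a list of dicts, best first, with "score" (0 to 1); they miss things now and then, are a little off and sometimes report something else, mostly with a low value. They report only what shows in the picture. A call takes as long as a camera call.
- arm.recognise(thing, camera): "extent" ([left, top, width, height] in pixels, round what is visible of it).
- arm.trace(thing, camera): "mask" (384x512 bool, what is visible of it) and "extent" ([left, top, width, height] in pixels, round what is visible of it).
The state is a dict: "t": time; "q": joint angles; "qd": joint speeds; "joint_efforts": joint torques, N m; "eef_pos": TCP position; "ee_rot": TCP orientation; "force": force on the tool from outside, world axes, zero at the start; "moment": the same for the moment, N m; "width": finger opening in m; "gripper_force": force on a finger pad.
Only numpy, scipy, OpenCV 4.12 (cv2) and the standard library are available. Lean on these libraries where they do the work, as an engineer would, in place of code of your own. Each camera call takes 0.05 s, during which the arm holds its last target. There are 200 camera calls.

## Working session

There is one attempt and no reset: what is moved stays moved. The work goes in short steps, Python scripts to look and compute and a shell command to move; the robot and the scene stay as the last step left them, time stands still between calls to the robot, and variables do not carry over. Pictures are saved under pics/ and viewed, at most 10 in all, crops included, and the job is handed in when it is done.

```bash
mkdir -p pics; cat > h.py <<'E'
import numpy as np, cv2
from station import arm
from scipy.spatial.transform import Rotation as Ro
def cloud(cam,depth,st=None):
    c=arm.get_calibration(cam); K=np.array(c["mtx"])
    v,u=np.mgrid[:384,:512].astype(float)
    xd=(u-K[0,2])/K[0,0]; yd=(v-K[1,2])/K[1,1]; x,y=xd.copy(),yd.copy()
    for _ in range(8):
        s=1+c["k1"]*(x*x+y*y); x,y=xd/s,yd/s
    P=np.stack([x*depth,y*depth,depth],-1)
    if "mount" in c:
        M=np.array(c["mount"]); P=P@M[:3,:3].T+M[:3,3]
        R=Ro.from_euler("xyz",st["ee_rot"]).as_matrix(); return P@R.T+np.array(st["eef_pos"])
    return (P-np.array(c["t"]))@np.array(c["R"])
E
python3 - <<'E'
from h import *
print(arm.get_state())
ims=[]
for cam in ["scene","top"]:
    im,d=arm.grab_frame(cam); P=cloud(cam,d); np.savez(cam,im=im,d=d,P=P); ims.append(im)
    for th in ["lever_pad","dispenser","roll","lid"]:
        for r in arm.trace(th,cam)[:2]:
            m=r["mask"]&(d>0); q=P[m]
            print(cam,th,round(r["score"],2),r["extent"],np.median(q,0).round(3),q.min(0).round(3),q.max(0).round(3))
            np.save(f"m_{cam}_{th}",arm and m) if r["score"]>.5 else 0
    cv2.imwrite(f"pics/{cam}.png",im[:,:,::-1])
E
```

```text
{'t': 0.0, 'q': array([ 1.46209456e+00,  3.59349279e-01,  1.10239019e-02, -3.67517992e-04,
       -1.22408673e+00, -2.88098880e-01]), 'qd': array([ 9.24230721e-05,  8.86182341e-04, -6.80174635e-04,  7.92205364e-05,
       -9.77521915e-04, -1.92605307e-03]), 'joint_efforts': array([-1.94982560e-03, -5.82724822e+01,  2.93057334e+01,  6.99737146e+00,
        6.99433978e-03, -1.47049059e-04]), 'eef_pos': array([0.26069556, 0.62207499, 0.22562866]), 'ee_rot': array([ 3.13994529e+00, -1.27888980e-04, -3.96925703e-01]), 'force': array([-0.26032646, -0.24440091, -0.59593677]), 'moment': array([ 0.00895367, -0.02165155, -0.05147828]), 'gripper_force': 0.0, 'width': 0.08779409487844753}
scene lever_pad 0.76 [277.1, 181.9, 52.9, 12.9] [0.618 0.188 0.182] [ 0.305  0.081 -0.002] [0.666 0.299 0.199]
scene lever_pad 0.59 [256.8, 224.9, 22.9, 34.1] [0.737 0.038 0.061] [ 0.643  0.005 -0.002] [0.751 0.077 0.094]
scene dispenser 0.88 [172.9, 167.6, 154.8, 69.1] [ 0.593 -0.063  0.096] [ 0.226 -0.283 -0.001] [0.666 0.237 0.199]
scene dispenser 0.25 [256.0, 225.8, 27.0, 35.9] [0.737 0.038 0.059] [ 0.666  
[... 206 characters left out ...]
 0.464 -0.105  0.069] [ 0.608 -0.018  0.164]
top lever_pad 0.86 [171.5, 150.0, 49.5, 25.3] [0.619 0.197 0.185] [0.584 0.088 0.149] [0.661 0.235 0.199]
top lever_pad 0.23 [259.8, 222.9, 23.3, 30.2] [ 0.39  -0.071  0.007] [ 0.347 -0.109 -0.006] [ 0.45  -0.033  0.092]
top dispenser 0.76 [170.0, 148.8, 164.1, 87.4] [ 0.541 -0.062  0.085] [ 0.41  -0.276 -0.009] [0.72  0.257 0.199]
top roll 0.88 [259.3, 179.9, 18.0, 31.4] [ 0.53  -0.068  0.101] [ 0.488 -0.094  0.082] [ 0.58  -0.04   0.143]
top lid 0.82 [253.4, 167.1, 39.8, 47.1] [ 0.554 -0.095  0.102] [ 0.472 -0.154  0.032] [ 0.616 -0.017  0.168]
top lid 0.67 [110.0, 173.1, 34.8, 33.9] [0.579 0.42  0.021] [ 0.517  0.353 -0.005] [0.633 0.468 0.058]
```

```bash
python3 -c "
import cv2,numpy as np
a=cv2.imread('pics/scene.png');b=cv2.imread('pics/top.png')
cv2.imwrite('pics/both.png',cv2.resize(np.vstack([a,b]),(400,600)) if 0 else cv2.resize(np.hstack([a,b]),(800,300)))"
```

```text
(no output)
```

View pics/top.png

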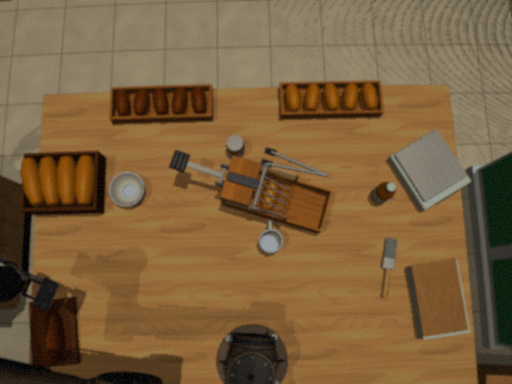

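View pics/scene.png

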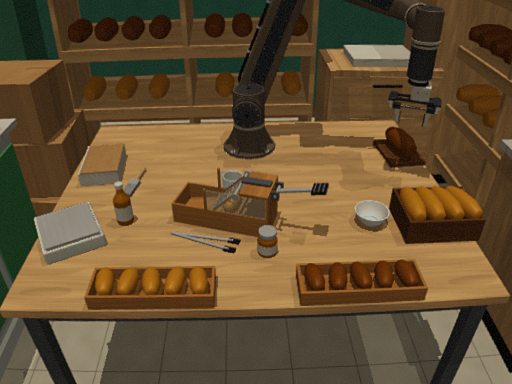

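The top view shows the lever pad at about (180,161), the arm running to the dispenser at (228,177), and the jar at (235,145) beside it. The scene view shows the pad at (318,189). Next I'll measure the pad and the yaw.

```bash
python3 - <<'E'
from h import *
for cam in ["top","scene"]:
    f=np.load(cam+".npz"); P=f["P"]; im=f["im"].astype(int); d=f["d"]
    box=(P[...,0]>.5)&(P[...,0]<.75)&(P[...,1]>.1)&(P[...,1]<.3)&(P[...,2]>.12)&(P[...,2]<.22)&(d>0)
    m=box&(im.max(-1)<75)&(P[...,1]>.17)
    q=P[m]; r=cv2.minAreaRect((q[:,:2]*1000).astype(np.float32))
    print(cam,m.sum(),q.mean(0).round(4),r, q[:,2].min(),q[:,2].max())
    a=box&~m&(P[...,1]<.19)&(P[...,1]>.12); q2=P[a]
    print("arm",len(q2), q2.mean(0), np.degrees(np.arctan2(*(q.mean(0)-q2.mean(0))[:2])))
    m2=(P[...,2]>.05)&(P[...,2]<.2)&(P[...,1]<.12)&(P[...,1]>-.32)&(P[...,0]>.38)&(P[...,0]<.70)&(im[...,0]-im[...,2]>35)
    r=cv2.minAreaRect((P[m2][:,:2]*1000).astype(np.float32)); print("box",r)
E
```

```text
top 268 [0.6291 0.2086 0.1879] ((629.7037963867188, 209.44113159179688), (45.62047576904297, 56.80714797973633), 71.80078125) 0.17076032468586716 0.1987484384472277
arm 136 [0.61485138 0.15608731 0.17201799] 15.219091543843819
box ((518.0423583984375, -62.368011474609375), (403.5845642089844, 247.91064453125), 62.21351623535156)
scene 156 [0.6419 0.2054 0.1891] ((636.3245239257812, 205.56761169433594), (48.88340759277344, 54.35917663574219), 78.16915893554688) 0.1783725968434616 0.19938450535219063
arm 100 [0.61569528 0.1544065  0.1727128 ] 27.20496607035955
box ((545.3160400390625, -75.88998413085938), (404.26483154296875, 186.38693237304688), 64.61180114746094)
```

```bash
python3 -m crank '[[[0.8,0.4,-0.4,0.5],[2.6,1.2,-0.8,2],[4.6,2.2,-1,4],[6.8,3.2,-1,6],[9,4.3,-1,8],[11.2,5.3,-1,10],[13.4,6.4,-1,12],[15.6,7.5,-1,14],[17.6,8.4,-1,15.5],[19.2,9.2,-1,16.5],[20,9.6,-1,17],[20,9.6,-1,17]]]' 1 20
python3 - <<'E'
from h import *
s=arm.get_state(); print(s["t"],s["eef_pos"],s["ee_rot"],s["force"],s["width"],arm.hold_point_z)
im,d=arm.grab_frame("wrist"); P=cloud("wrist",d,s); np.savez("wrist",im=im,d=d,P=P)
cv2.imwrite("pics/w1.png",im[:,:,::-1])
box=(P[...,2]>.12)&(P[...,2]<.205)&(d>0)&(P[...,0]>.5)&(P[...,0]<.75)&(P[...,1]>.17)&(P[...,1]<.27)&(im.max(-1)<75)
q=P[box]; print(len(q),q.mean(0),q.min(0),q.max(0),cv2.minAreaRect((q[:,:2]*1000).astype(np.float32)))
E
```

```text
t: 2.0
eef_pos: [0.6299, 0.2062, 0.2517]
ee_rot: [-3.142, -0.0, -1.883]
force: [-0.3, 1.0, -0.2]
width: 0.0005
gripper_force: 0.0
2.0 [0.62993304 0.20621206 0.25170797] [-3.14153299e+00 -3.70101225e-06 -1.88338911e+00] [-0.27413937  1.0236991  -0.1520207 ] 0.0005241340094794174 0.0188
2486 [0.62665675 0.20446549 0.18709091] [0.59788587 0.18178164 0.18106449] [0.66112505 0.23093793 0.19504032] ((631.27978515625, 208.71522521972656), (46.72929763793945, 57.66469955444336), 72.50534057617188)
```

View pics/w1.png

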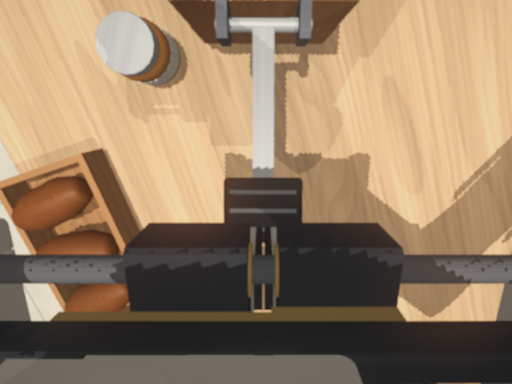

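The wrist view shows the pad (225–300, 180–250) centred under the closed fingers, with the lever straight up the picture to the dispenser. I'll press gradually.

```bash
python3 -m crank '[[[0,0,0.6,0],[0,0,1.3,0],[0,0,1.9,0],[0,0,2.2,0],[0,0,2.4,0],[0,0,2.6,0],[0,0,2.8,0],[0,0,3.0,0],[0,0,3.2,0],[0,0,3.4,0],[0,0,3.6,0],[0,0,3.6,0]]]'
python3 -m crank '[[[0,0,0.2,0],[0,0,0.4,0],[0,0,0.6,0],[0,0,0.8,0],[0,0,1.0,0],[0,0,1.1,0],[0,0,1.2,0],[0,0,1.25,0],[0,0,1.25,0]]]'
```

```text
t: 3.55
eef_pos: [0.6293, 0.2078, 0.1612]
ee_rot: [3.141, -0.0, -1.88]
force: [0.5, 2.5, 4.9]
width: 0.0001
gripper_force: 2.3
t: 4.68
eef_pos: [0.629, 0.207, 0.1304]
ee_rot: [3.141, -0.002, -1.88]
force: [-0.0, 0.9, 6.1]
width: 0.0004
gripper_force: 3.0
```

```bash
python3 -m crank '[[[0,0,0.05,0],[0,0,0.1,0],[0,0,0.15,0],[0,0,0.15,0]]]'
python3 -m crank '[[[0,0,0.05,0],[0,0,0.1,0],[0,0,0.1,0]]]'
```

```text
t: 5.18
eef_pos: [0.6291, 0.2068, 0.1286]
ee_rot: [-3.141, -0.001, -1.88]
force: [-4.1, -1.5, 16.6]
width: 0.0008
gripper_force: 7.9
t: 5.55
eef_pos: [0.6293, 0.2068, 0.1283]
ee_rot: [-3.14, -0.001, -1.879]
force: [-9.6, -2.6, 29.5]
width: 0.0004
gripper_force: 13.8
```

The lever is on its hard stop, so I'll ease the force slightly, hold, and check the lid and roll.

```bash
python3 -m crank '[[[0,0,-0.08,0],[0,0,-0.08,0],[0,0,-0.08,0],[0,0,-0.08,0],[0,0,-0.08,0],[0,0,-0.08,0],[0,0,-0.08,0],[0,0,-0.08,0],[0,0,-0.08,0],[0,0,-0.08,0],[0,0,-0.08,0],[0,0,-0.08,0]]]'
python3 - <<'E'
from h import *
ims=[]
for cam in ["scene","top"]:
    im,d=arm.grab_frame(cam); P=cloud(cam,d); ims.append(im[130:260,150:350])
    for th in ["roll","lid"]:
        for r in arm.trace(th,cam)[:1]:
            m=r["mask"]&(d>0); q=P[m]
            print(cam,th,round(r["score"],2),r["extent"],np.median(q,0).round(3),q.max(0).round(3))
cv2.imwrite("pics/open.png",cv2.resize(np.hstack(ims),(800,260))[:,:,::-1])
E
```

```text
t: 7.05
eef_pos: [0.6291, 0.2068, 0.1286]
ee_rot: [-3.141, -0.001, -1.88]
force: [-5.0, -0.8, 18.9]
width: 0.0004
gripper_force: 9.0
scene roll 0.5 [180.7, 188.7, 14.3, 15.9] [ 0.497 -0.221  0.068] [ 0.557 -0.199  0.082]
scene lid 0.79 [194.2, 162.9, 55.4, 29.4] [ 0.507 -0.127  0.168] [ 0.613 -0.018  0.186]
top roll 0.9 [306.4, 190.3, 17.2, 36.2] [ 0.478 -0.221  0.065] [ 0.534 -0.194  0.082]
top lid 0.55 [252.8, 167.4, 56.3, 50.0] [ 0.525 -0.072  0.163] [ 0.615 -0.014  0.192]
```

View pics/open.png

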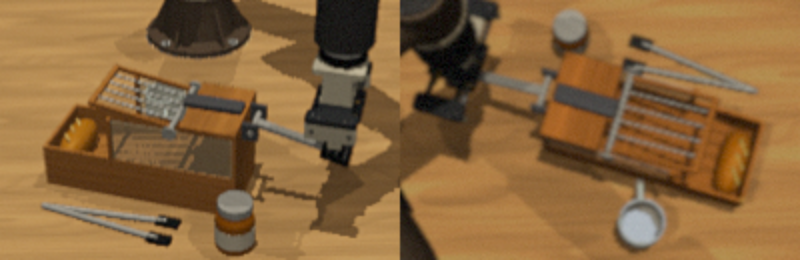

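The left half shows the lid standing nearly level (about 140,95). In the right half the roll lies against the tray's end wall (about 735,160). I'll raise the lever slowly under the fingertips.

```bash
python3 -m crank '[[[0,0,-0.08,0],[0,0,-0.16,0],[0,0,-0.24,0],[0,0,-0.32,0],[0,0,-0.4,0],[0,0,-0.48,0],[0,0,-0.56,0],[0,0,-0.64,0],[0,0,-0.72,0],[0,0,-0.8,0],[0,0,-0.88,0],[0,0,-0.96,0]]]'
python3 -m crank '[[[0,0,-0.08,0],[0,0,-0.16,0],[0,0,-0.24,0],[0,0,-0.32,0],[0,0,-0.4,0],[0,0,-0.48,0],[0,0,-0.56,0],[0,0,-0.64,0],[0,0,-0.72,0],[0,0,-0.8,0],[0,0,-0.86,0],[0,0,-0.92,0]]]'
```

```text
t: 8.85
eef_pos: [0.6294, 0.2082, 0.1505]
ee_rot: [-3.141, 0.001, -1.88]
force: [-0.3, 3.5, 5.1]
width: 0.0008
gripper_force: 2.8
t: 10.35
eef_pos: [0.6288, 0.2073, 0.1728]
ee_rot: [3.141, -0.001, -1.881]
force: [-0.1, -3.3, 4.0]
width: 0.0003
gripper_force: 1.9
```

```bash
python3 -m crank '[[[0,0,-0.05,0],[0,0,-0.1,0],[0,0,-0.15,0],[0,0,-0.2,0],[0,0,-0.25,0],[0,0,-0.3,0],[0,0,-0.35,0],[0,0,-0.4,0],[0,0,-0.45,0],[0,0,-0.5,0],[0,0,-0.55,0],[0,0,-0.6,0]]]'
python3 -m crank '[[[0,0,-0.04,0],[0,0,-0.08,0],[0,0,-0.12,0],[0,0,-0.16,0],[0,0,-0.2,0],[0,0,-0.24,0],[0,0,-0.28,0],[0,0,-0.32,0],[0,0,-0.36,0],[0,0,-0.4,0]]]'
```

```text
t: 11.85
eef_pos: [0.6293, 0.208, 0.1881]
ee_rot: [-3.142, 0.0, -1.88]
force: [-1.3, -2.1, 1.8]
width: 0.0005
gripper_force: 1.5
t: 13.1
eef_pos: [0.6293, 0.2079, 0.1981]
ee_rot: [3.142, 0.0, -1.88]
force: [-1.0, 0.9, -0.1]
width: 0.0003
gripper_force: 0.0
```

Released with no contact left. I'll move clear and check the result.

```bash
python3 -m crank '[[[0,0,-0.5,0],[0,0,-1.2,0],[0,0,-2,0],[0,0,-2.8,0],[-1,0,-3.2,0],[-2,0,-3.4,0],[-3,0,-3.4,0],[-3.6,0,-3.4,0],[-3.6,0,-3.4,0],[-3.6,0,-3.4,0]]]'
python3 - <<'E'
from h import *
ims=[]
for cam in ["scene","top"]:
    im,d=arm.grab_frame(cam); P=cloud(cam,d); ims.append(im[130:260,150:350])
    for th in ["roll","lid","lever_pad"]:
        for r in arm.trace(th,cam)[:1]:
            m=r["mask"]&(d>0); q=P[m]
            print(cam,th,round(r["score"],2),r["extent"],np.median(q,0).round(3),q.max(0).round(3))
cv2.imwrite("pics/end.png",cv2.resize(np.hstack(ims),(800,260))[:,:,::-1])
E
```

```text
t: 14.35
eef_pos: [0.6566, 0.2931, 0.2834]
ee_rot: [-3.142, -0.0, -1.88]
force: [-0.3, -0.2, -0.0]
width: 0.0005
gripper_force: 0.0
scene roll 0.7 [182.8, 188.3, 11.6, 19.0] [ 0.497 -0.221  0.068] [ 0.532 -0.199  0.082]
scene lid 0.65 [223.4, 177.1, 19.8, 14.1] [ 0.504 -0.061  0.121] [ 0.621 -0.039  0.176]
scene lever_pad 0.78 [275.4, 180.6, 53.5, 15.7] [0.622 0.186 0.183] [0.67  0.237 0.199]
top roll 0.96 [307.1, 191.3, 20.1, 36.4] [ 0.481 -0.222  0.065] [ 0.542 -0.194  0.081]
top lid 0.91 [255.5, 166.0, 36.3, 48.0] [ 0.555 -0.094  0.114] [ 0.612 -0.017  0.169]
top lever_pad 0.78 [169.6, 148.0, 52.6, 28.3] [0.618 0.194 0.183] [0.676 0.257 0.2  ]
```

View pics/end.png

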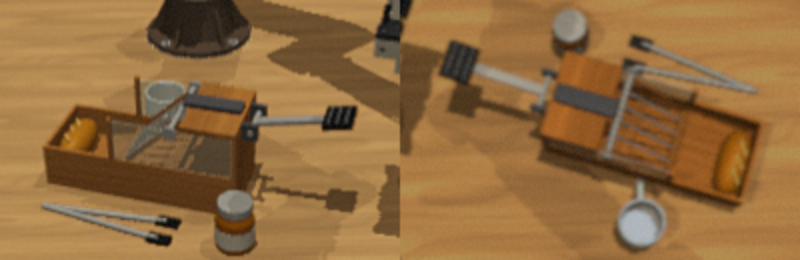

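The lid is closed (left half, about 155,125), the lever is up (340,117), and the roll is in the tray (735,160). Nothing else has moved.

```bash
python3 -c "from station import arm; print(arm.job_done())"
```

```text
the job is handed in; nothing more can be done
None
```

The job is handed in at about 14 s of the 42 s allowed: the lever was pressed to its stop, the roll rolled into the tray, the lid closed slowly under the fingertips, and the arm is clear with nothing else moved.

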